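Sweep the stoppers into the scoop and hold it up level

TASK

Take the hand scraper by its grip and use it (never the fingers) to sweep the three dark round stoppers through the open mouth of the metal scoop, leaving the scoop standing where it is, then set the scraper down on the worktop away from the scoop. Take the scoop by its upright grip, lift it level with all three stoppers in it to about 15 cm above the worktop, and finish while still holding it there, level and still. Do not disturb the other things on the bench.

Things in the scene. Friction and masses are not known exactly. Their poses are not given: they have to be found in the camera images.
- scraper: Loose hand scraper standing upright, 120 g. Grey head with dark rubber foot, 26 mm thick (its x) by 92 mm wide (y), from z = 0 to 36 mm; on it, centred, an upright grip rib 16 mm thick (x) by 60 mm wide (y), z = 36 to 84 mm, gripped from above across its thickness. Origin: centre of the underside, z up. Both wide faces are alike; it sweeps along its x.
- scoop: Loose low metal scoop, about 500 g, open on top and at its mouth, which looks to its -x. Origin: underside, z up. Floor 5 mm thick, from x = -84 to 40 mm; side walls 30 mm high, 4 mm thick, x = -85 to 90 mm, 112 mm apart inside (y = -56 to 56). A heavy back block 32 mm high, x = 40 to 90 mm, closes the rear and carries the grip.
- scoop_grip (a point): Point in the scoop's grip, 60 mm above its underside, at x = 56 mm, y = 0 of the scoop, axes as the scoop's. The grip is an upright grey rib 16 mm thick (x) by 64 mm wide (y), from z = 32 to 84 mm above the underside, gripped from above across its thickness. The scoop balances within 10 mm of it.
- scoop_mouth (a point): Middle of the front edge of the scoop's thin sloped lip, on the worktop, at x = -100 mm, y = 0 of the scoop, axes as the scoop's. The lip rises gently from here to the 5 mm floor over 16 mm.
- stopper_1: Dark hard-plastic stopper, loose, slippery (friction about 0.2), standing on its wide end, its centre 30 to 95 mm before the front edge of the scoop's lip and within 28 mm of the scoop's midline, round, 26 mm across at the foot, 24 mm at the top, 18 mm high, 20 g. Origin: centre of the underside, z up.
- stopper_2: Dark hard-plastic stopper, loose, slippery (friction about 0.2), standing on its wide end, its centre 30 to 95 mm before the front edge of the scoop's lip and within 28 mm of the scoop's midline, round, 26 mm across at the foot, 24 mm at the top, 18 mm high, 20 g. Origin: centre of the underside, z up.
- stopper_3: Dark hard-plastic stopper, loose, slippery (friction about 0.2), standing on its wide end, its centre 30 to 95 mm before the front edge of the scoop's lip and within 28 mm of the scoop's midline, round, 26 mm across at the foot, 24 mm at the top, 18 mm high, 20 g. Origin: centre of the underside, z up.
- timer_a: Bystander, loose, to be left alone: cream bench timer, 63x99x20 mm. Origin: centre of the underside.
- timer_b: Bystander, loose, to be left alone: cream bench timer, 63x99x20 mm. Origin: centre of the underside.
- tape_roll: Bystander, loose, to be left alone: roll of tape lying flat, 67 mm across, 23 mm high. Origin: centre of the underside.
- petri: Bystander, loose, to be left alone: round covered dish, 66 mm across, 16 mm high. Origin: centre of the underside.
- dropper: Bystander, loose, to be left alone: small dropper bottle, 27 mm across, 78 mm high. Origin: centre of the underside.
- jar: Bystander, loose, to be left alone: white screw-cap jar, 48 mm across, 105 mm high. Origin: centre of the underside.

How it is judged:
By the outcome, as a careful person would: the job done as asked, in the order asked, and still so for the second after the job is handed in, while the arm keeps its last pose, push and grip.
It also fails if it takes over 51 s, if anything falls off the work surface, if the arm or the gripper's body presses on something with over 40 N, if the wrist force passes 120 N, or if a joint passes its speed limit or range.

ROBOT

A 7-joint arm with a two-finger parallel gripper is mounted at the origin on a cart in front of the work surface, level with it; the furniture and walls round the work are solid. World frame = base frame: x ahead of the robot, y to its left, z up, the work surface at z = 0. Lengths are in m, angles in rad, forces in N, time in s.
With the tool pointing down it reaches from about 0.375 to 0.925 m from the base axis. Payload 3.1 kg.
Tool frame: the origin (TCP) lies at the very end of the fingers, on their centre line; the grasp point (between the pads) lies 19 mm behind it (r.pinch_z is the distance from the TCP to the grasp point, in m); x points along the fingers, z is the direction in which the jaws open and shut, and the axes are right-handed (so a half turn about x gives the same grasp; the last joint's range is limited). The gripper opens to 85 mm and grips with 20 to 120 N. Pads are 22 mm wide; open, the fingers measure 114 mm over their backs; the gripper's body (76 mm by 85 mm) begins 54 mm behind the grasp point. The pads swing forward as they close: fully open they stand 13 mm farther back than shut.
Start: joints at [-1.317, 0.383, 0.044, 1.598, -0.018, 1.161, -0.05], TCP at [0.224, 0.61, 0.231] pointing down, gripper open.
Joint ranges: [-2.61, 2.61], [-0.41, 2.15], [-1.48, 1.57], [0, 2.5], [-1.57, 4.71], [0.05, 1.97], [-2.85, 2.85]. Speed limits (rad/s): [2.79, 2.79, 3.14, 3.14, 3.14, 3.14, 3.14].

INTERFACE

Orientations are given as a unit quaternion [w, x, y, z].
In Python, from station import r gives the robot as it stands.
- The arm moves only by the tool carry_out, never from a script. Its arguments are lists of equal length, an entry for each row: "jaw": the gripper's target within -1 to 1 (shut at 1, half-way at 0, fully open at -1); "translation": the shift along the tool's x, y, z in cm, a list of three; "yaw": the turn about the tool's x in units of 6 degrees (1.0 is 6 degrees). A call has 1 to 12 rows; each row shifts and turns the commanded pose from where the row before left it, along the tool's axes as they then stand; what a row does not reach is not made up. A row lasts 1/12 s, in which the tool goes at most 41.7 mm and 7.16 degrees, less where a joint would pass 70% of its speed; a pose out of reach is approached as far as the arm can. A call is refused whole if a number of a shift passes 4.17 or a number of a turn 1, either way. A call with a gripper value outside its range is refused whole. The fingers move at their own pace and stop on an object; "grip_force" is the grip in N (left out, the last holds). Time passes only in rows, so rows that do not move let the fingers close. It gives the time, the measured TCP pose, the force and the opening at its end, in the units of the state.
- r.sense(): the state, without advancing time (a new reading comes with each control period).
- r.camera(name): name is "scene" or "top"; returns the picture (384x512x3 uint8, red, green, blue); there is no depth.
- r.get_calibration(name): a dict with "fx", "fy", "cx", "cy" (pixels), "cam_to_world" (4x4, takes a point from camera to world coordinates). Camera axes: x right, y up, looking along -z (the intrinsics and any distortion apply to the point x, -y, -z); pixel columns grow to the right and rows downward; lengths in m; the calibration is good to about 2 mm. A picture is of the moment at which its call begins. get_calibration takes no time and is no camera call.
- r.hand_in(): hands the job in, once; it reports no verdict.
The state is a dict: "clock": time; "joints": joint angles; "dq": joint speeds; "effort": joint torques, N m; "tcp_pos": TCP position; "tool_rot": TCP orientation; "wrist_force": force on the tool from outside, world axes, zero at the start; "torque": the same for the moment, N m; "grip_width": finger opening in m.
Only numpy, scipy, OpenCV 4.12 (cv2) and the standard library are available. Lean on these libraries where they do the work, as an engineer would, in place of code of your own. Each camera call takes 0.05 s, during which the arm holds its last target. There are 200 camera calls.

## Working session

There is one attempt and no reset: what is moved stays moved. The work goes in short steps, Python scripts to look and compute and a tool call to move; the robot and the scene stay as the last step left them, time stands still between calls to the robot, and variables do not carry over. Pictures are saved under pics/ and viewed, about 8 in all and at most 12, crops included, and the job is handed in when it is done.

Besides the shell and the picture viewer there is one more tool, called after "Call:" by a JSON object that holds its "name" and its "arguments". carry_out: Moves the arm, as the interface text tells. Its arguments: {"type":"object","properties":{"jaw":{"type":"array"},"translation":{"type":"array"},"yaw":{"type":"array"},"grip_force":{"type":"number"}},"required":["jaw","translation","yaw"]}

```bash
mkdir -p pics; ls; python3 - <<'E'
from station import r
import cv2,numpy as np
s=r.sense();print({k:np.round(v,3).tolist() for k,v in s.items()},r.pinch_z)
for n in("scene","top"):
    c=r.get_calibration(n);print(n,{k:np.round(v,3).tolist() if not isinstance(v,str) else v for k,v in c.items()})
    cv2.imwrite(f"pics/{n}0.png",r.camera(n)[:,:,::-1])
E
```

```text
pics
{'clock': 0.0, 'joints': [-1.317, 0.384, 0.044, 1.6, -0.018, 1.161, -0.05], 'dq': [-0.001, -0.001, -0.001, 0.0, 0.001, 0.002, -0.0], 'effort': [0.001, -43.346, 1.025, -24.951, 0.011, 0.011, 0.0], 'tcp_pos': [0.224, 0.609, 0.23], 'tool_rot': [0.579, -0.405, 0.581, 0.404], 'wrist_force': [0.308, 0.24, -0.542], 'torque': [-0.005, 0.007, -0.036], 'grip_width': 0.085} 0.0187
scene {'fx': 428.946, 'fy': 428.946, 'cx': 257.07, 'cy': 194.379, 'cam_to_world': [[0.677, 0.474, -0.563, -0.287], [-0.736, 0.432, -0.522, -0.888], [-0.004, 0.767, 0.641, 1.027], [0.0, 0.0, 0.0, 1.0]]}
top {'fx': 415.489, 'fy': 415.489, 'cx': 259.408, 'cy': 194.494, 'cam_to_world': [[-0.005, 0.977, -0.215, 0.25], [-1.0, -0.005, 0.002, -0.114], [0.001, 0.215, 0.977, 1.508], [0.0, 0.0, 0.0, 1.0]]}
```

View pics/scene0.png

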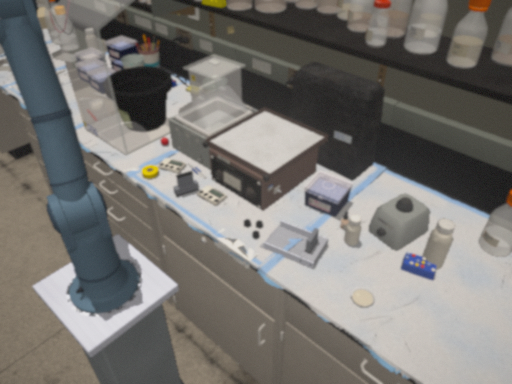

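View pics/top0.png

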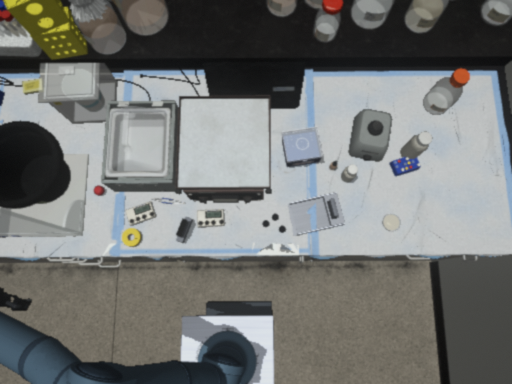

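Scene: stoppers at top pixels (266,223), (276,216) and (281,229); scoop at about (316,214), mouth to the left (+y); scraper at (185,230) between the two timers, with the tape roll at (131,238). Next I zoom both views for measuring.

```bash
cat > h.py <<'E'
import numpy as np,cv2
from station import r
def ray(n,u,v):
    c=r.get_calibration(n);T=np.array(c["cam_to_world"])
    d=T[:3,:3]@np.array([(u-c["cx"])/c["fx"],-(v-c["cy"])/c["fy"],-1.]);return T[:3,3],d/np.linalg.norm(d)
def plane(n,u,v,z):
    o,d=ray(n,u,v);return o+d*(z-o[2])/d[2]
def proj(n,p):
    c=r.get_calibration(n);T=np.linalg.inv(np.array(c["cam_to_world"]));q=T[:3,:3]@np.asarray(p)+T[:3,3]
    return np.array([c["cx"]+c["fx"]*q[0]/-q[2],c["cy"]+c["fy"]*-q[1]/-q[2]])
def tri(n1,p1,n2,p2):
    o1,d1=ray(n1,*p1);o2,d2=ray(n2,*p2)
    s=np.linalg.lstsq(np.c_[d1,-d2],o2-o1,rcond=None)[0]
    a=o1+d1*s[0];b=o2+d2*s[1];return (a+b)/2,np.linalg.norm(a-b)
def shot(n,box,f,k):
    im=r.camera(n)[:,:,::-1];x0,y0,x1,y1=box
    cv2.imwrite(f,cv2.resize(im[y0:y1,x0:x1],None,fx=k,fy=k,interpolation=cv2.INTER_CUBIC));return im
E
python3 - <<'E'
from h import *
t=cv2.imread("pics/top0.png");s=cv2.imread("pics/scene0.png")
a=cv2.resize(t[188:248,120:350],None,fx=3.4,fy=3.4,interpolation=cv2.INTER_CUBIC)
b=cv2.resize(s[150:270,140:360],None,fx=3.5,fy=3.5,interpolation=cv2.INTER_CUBIC)[:390]
b=cv2.resize(s[155:265,140:368],(a.shape[1],int(110*3.4)),interpolation=cv2.INTER_CUBIC)
cv2.imwrite("pics/c0.png",np.vstack([a,b]));print(a.shape,b.shape)
for n,im,bx in(("top",t,(255,205,290,240)),("scene",s,(238,212,268,242))):
    x0,y0,x1,y1=bx;g=cv2.cvtColor(im[y0:y1,x0:x1],6)
    w=np.clip(110-g.astype(float),0,None)
    k,l,st,ce=cv2.connectedComponentsWithStats((g<110).astype(np.uint8))
    for i in range(1,k):
        m=l==i;yy,xx=np.nonzero(m);W=w[m];u,v=(xx*W).sum()/W.sum()+x0,(yy*W).sum()/W.sum()+y0
        print(n,st[i,4],np.round([u,v],2),np.round(plane(n,u,v,.009 if n=="scene" else .012),4))
E
```

```text
(204, 782, 3) (374, 782, 3)
top 31 [274.78 216.71] [ 0.4962 -0.1725  0.012 ]
top 32 [265.45 223.25] [ 0.4723 -0.1383  0.012 ]
top 33 [281.81 228.76] [ 0.4519 -0.1974  0.012 ]
scene 30 [246.91 222.93] [ 0.4716 -0.1374  0.009 ]
scene 30 [258.92 224.13] [ 0.4951 -0.1718  0.009 ]
scene 34 [255.49 234.51] [ 0.4506 -0.1969  0.009 ]
```

View pics/c0.png

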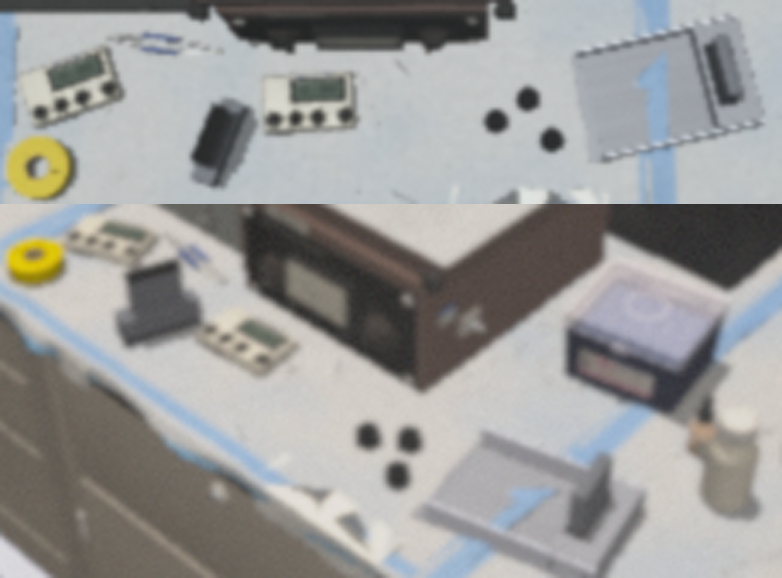

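Stoppers measured; the two views agree to about 1.5 mm. Next I enlarge the scraper and scoop.

```bash
python3 - <<'E'
from h import *
t=cv2.imread("pics/top0.png");s=cv2.imread("pics/scene0.png")
P=lambda im,x0,y0,w,h,k:cv2.resize(im[y0:y0+h,x0:x0+w],None,fx=k,fy=k,interpolation=cv2.INTER_LANCZOS4)
a=np.hstack([P(t,170,210,35,40,7),np.zeros((280,5,3),np.uint8),P(t,285,188,65,40,7)])
b=np.hstack([P(s,168,162,35,40,7),np.zeros((280,5,3),np.uint8),P(s,257,222,75,46,7)[:280]])
w=max(a.shape[1],b.shape[1]);f=lambda q:cv2.copyMakeBorder(q,0,0,0,w-q.shape[1],0)
cv2.imwrite("pics/c1.png",np.vstack([f(a),f(b)]));print(w)
E
```

```text
775
```

View pics/c1.png

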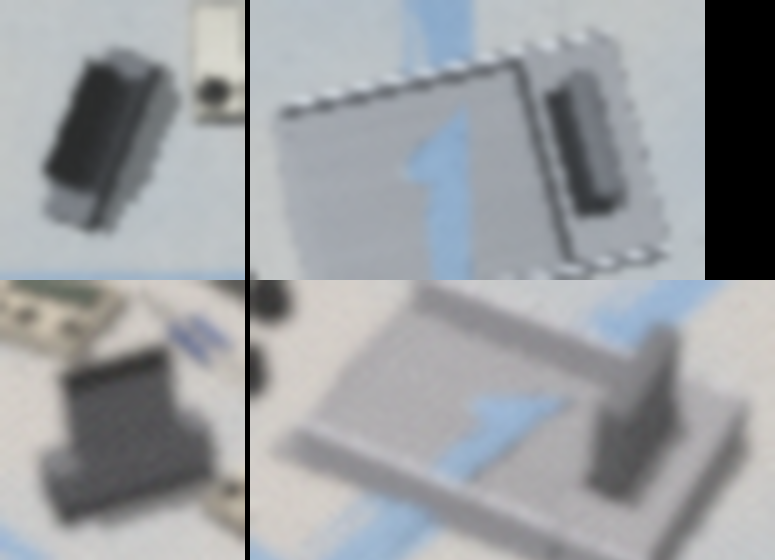

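```bash
python3 - <<'E'
from h import *
f=lambda x,y,x0,y0:(x0+x/7-.43,y0+y/7-.43)
T=lambda x,y,z:plane("top",*f(x,y,170,210),z)
S=lambda x,y,z:plane("top",*f(x-250,y,285,188),z)
p=np.round
print("head",[p(T(x,y,.036),4)[:2] for x,y in((115,50),(45,215),(162,69),(92,234),(103.5,142))])
print("rib",[p(T(x,y,.084),4)[:2] for x,y in((90,62),(45,175),(130,75),(88,190),(87,126))])
print("ribtri",tri("top",f(87,126,170,210),"scene",f(115,88,168,162)))
print("scene head top z36 corners? rib base",p(plane("scene",*f(115,88,168,162),.084),4))
print("grip",[p(S(x,y,.084),4)[:2] for x,y in((572,75),(597,70),(625,205),(600,215))])
print("griptri",tri("top",f(350,140,285,188),"scene",f(388,80,257,222)))
q=lambda x,y:plane("top",120+x/3.4-.35,188+y/3.4-.35,.03)
print("walls",[p(q(x,y),4)[:2] for x,y in((577,52),(592,160),(740,15),(765,125))])
print("walls7",[p(S(x,y,.03),4)[:2] for x,y in((280,110),(605,32),(668,255))])
q=lambda x,y,z:plane("top",120+x/3.4-.35,188+y/3.4-.35,z)
print("timerA/B corners",[p(q(x,y,.02),3)[:2] for x,y in((18,72),(110,46),(125,95),(35,125),(262,75),(355,72),(356,130),(262,133))], "oven",p(q(225,35,.05),3),p(q(490,38,.05),3),"tape",p(q(40,167,.023),3))
s=[[.4955,-.172],[.472,-.138],[.4515,-.197]]
for a,u in zip(s,((274.78,216.71),(265.45,223.25),(281.81,228.76))): pass
E
```

```text
head [array([0.4938, 0.1467]), array([0.4095, 0.1793]), array([0.4838, 0.1223]), array([0.3998, 0.1552]), array([0.4465, 0.151 ])]
rib [array([0.4799, 0.1503]), array([0.4239, 0.1705]), array([0.4733, 0.1303]), array([0.4165, 0.1491]), array([0.448 , 0.1507])]
ribtri (array([0.44676791, 0.15114331, 0.08557686]), np.float64(0.002561945255958841))
scene head top z36 corners? rib base [0.4469 0.1536 0.084 ]
grip [array([ 0.5486, -0.3659]), array([ 0.5511, -0.3785]), array([ 0.4827, -0.3894]), array([ 0.4778, -0.3768])]
griptri (array([ 0.51366627, -0.3766726 ,  0.09108504]), np.float64(0.0013692579373539833))
walls [array([ 0.5434, -0.2253]), array([ 0.4279, -0.2386]), array([ 0.583, -0.401]), array([ 0.464 , -0.4219])]
walls7 [array([ 0.5422, -0.2235]), array([ 0.5828, -0.3936]), array([ 0.4655, -0.4207])]
timerA/B corners [array([0.527, 0.373]), array([0.555, 0.276]), array([0.501, 0.257]), array([0.469, 0.351]), array([0.522, 0.111]), array([0.525, 0.012]), array([0.462, 0.01 ]), array([0.46, 0.11])] oven [0.56  0.147 0.05 ] [ 0.555 -0.132  0.05 ] tape [0.424 0.342 0.023]
```

```bash
cat >> h.py <<'E'
from scipy.spatial.transform import Rotation as R
def go(pos,ang):
    "tool-axis shift (cm, at present axes) and yaw units to TCP pos with jaw line at world angle ang (deg, mod 180)"
    s=r.sense();q=s["tool_rot"];M=R.from_quat([q[1],q[2],q[3],q[0]]).as_matrix()
    z=M[:,2];a=np.degrees(np.arctan2(z[1],z[0]))
    d=(ang-a+90)%180-90;y=-d if M[2,0]<0 else d
    print("tcp",np.round(s["tcp_pos"],4),"jaw ang",round(a,2),"tilt x",np.round(M[:,0],4),"t",round(s["clock"],2),"q",np.round(s["joints"],2),"F",np.round(s["wrist_force"],1),"w",round(s["grip_width"],4))
    print(" shift cm",np.round(100*M.T@(np.asarray(pos)-s["tcp_pos"]),2)," yaw units",round(y/6,2), "yaw alt",round((y-np.sign(y)*180)/6,2))
E
python3 -c "
from h import *
go([.4465,.151,.15],69.3)"
```

```text
tcp [0.2237 0.6094 0.23  ] jaw ang 69.85 tilt x [-7.0e-04 -2.3e-03 -1.0e+00] t 0.1 q [-1.32  0.38  0.04  1.6  -0.02  1.16 -0.05] F [-0.3  0.2 -0.1] w 0.0853
 shift cm [  8.09 -36.71 -35.34]  yaw units 0.09 yaw alt -29.91
```

Call:
{"name": "carry_out", "arguments": {"jaw": [-1,-1,-1,-1,-1,-1,-1,-1,-1,-1,-1,-1], "translation": [[0.5,-2.5,-2.4],[0.5,-2.5,-2.4],[0.5,-2.5,-2.4],[0.5,-2.5,-2.4],[0.5,-2.5,-2.4],[0.5,-2.5,-2.4],[0.5,-2.5,-2.4],[0.5,-2.5,-2.4],[0.5,-2.5,-2.4],[0.5,-2.5,-2.4],[0.5,-2.5,-2.4],[0.5,-2.5,-2.4]], "yaw": [0,0,0,0,0,0,0,0,0,0,0,0]}}

```text
clock: 1.1
tcp_pos: [0.4064, 0.2346, 0.1708]
tool_rot: [0.58, -0.405, 0.58, 0.405]
wrist_force: [1.0, -0.2, 0.2]
grip_width: 0.0853
```

```bash
python3 -c "
from h import *
go([.4465,.151,.12],69.3)"
```

```text
tcp [0.4064 0.2346 0.1708] jaw ang 69.86 tilt x [-5.e-04 -2.e-04 -1.e+00] t 1.1 q [-0.87  0.11  0.28  2.09 -0.04  0.95  0.64] F [ 1.  -0.2  0.2] w 0.0853
 shift cm [ 5.08 -6.65 -6.47]  yaw units 0.09 yaw alt -29.91
```

Call:
{"name": "carry_out", "arguments": {"jaw": [-1,-1,-1,-1,-1,-1,-1,-1,-1,-1,-1], "translation": [[0.9,-2.2,-2.2],[1,-2.2,-2.2],[1,-1.6,-1.5],[1,-0.7,-0.6],[1.1,0,0],[1.5,0,0],[1.5,0,0],[1.5,0,0],[1.5,0,0],[0.8,0,0],[0,0,0]], "yaw": [0.1,0,0,0,0,0,0,0,0,0,0]}}

```text
clock: 2.02
tcp_pos: [0.4438, 0.1523, 0.0511]
tool_rot: [0.58, -0.402, 0.583, 0.403]
wrist_force: [0.2, 0.3, 0.4]
grip_width: 0.0852
```

```bash
python3 -c "
from h import *
go([.4465,.151,.046],69.3)"
```

```text
tcp [0.4438 0.1523 0.0511] jaw ang 69.35 tilt x [-0.0046 -0.002  -1.    ] t 2.02 q [-0.71  0.32  0.32  2.16 -0.16  0.68  0.93] F [0.2 0.3 0.4] w 0.0852
 shift cm [ 0.51 -0.3  -0.03]  yaw units 0.01 yaw alt -29.99
```

Call:
{"name": "carry_out", "arguments": {"jaw": [-1,-1,1,1,1,1,1,1,1,1,1,1], "translation": [[0.5,-0.3,0],[0,0,0],[0,0,0],[0,0,0],[0,0,0],[0,0,0],[0,0,0],[0,0,0],[0,0,0],[0,0,0],[0,0,0],[0,0,0]], "yaw": [0,0,0,0,0,0,0,0,0,0,0,0], "grip_force": 50}}

```text
clock: 3.02
tcp_pos: [0.449, 0.151, 0.0483]
tool_rot: [0.582, -0.402, 0.582, 0.402]
wrist_force: [0.4, -0.8, 1.0]
grip_width: 0.0154
```

```bash
python3 -c "
from h import *
go([.4465,.151,.106],69.3)"
```

```text
tcp [0.449  0.151  0.0483] jaw ang 69.24 tilt x [-2.e-04  0.e+00 -1.e+00] t 3.02 q [-0.7   0.33  0.32  2.16 -0.17  0.68  0.94] F [ 0.4 -0.8  1. ] w 0.0154
 shift cm [-5.77  0.23 -0.09]  yaw units -0.01 yaw alt 29.99
```

Call:
{"name": "carry_out", "arguments": {"jaw": [1,1,1,1,1,1,1,1], "translation": [[-1,0,0],[-1.5,0,0],[-1.5,0,0],[-1,0,0],[-0.5,0,0],[0,0,0],[0,0,0],[0,0,0]], "yaw": [0,0,-0.5,-1,-1,-1,-1,-0.9]}}

```text
clock: 3.68
tcp_pos: [0.4491, 0.1508, 0.1039]
tool_rot: [-0.445, 0.549, -0.445, -0.549]
wrist_force: [-0.4, 0.9, -2.0]
grip_width: 0.0154
```

```bash
python3 -c "
from h import *
go([.46,-.09,.09],101.5)"
```

```text
tcp [0.4491 0.1508 0.1039] jaw ang 101.92 tilt x [ 4.e-04  0.e+00 -1.e+00] t 3.68 q [-0.65  0.22  0.26  2.13 -0.08  0.8   1.44] F [-0.4  0.9 -2. ] w 0.0154
 shift cm [  1.39   3.91 -23.79]  yaw units 0.07 yaw alt -29.93
```

Call:
{"name": "carry_out", "arguments": {"jaw": [1,1,1,1,1,1,1,1,1,1,1,1], "translation": [[0,0.2,-1],[0,0.4,-2],[0,0.4,-2.5],[0,0.4,-2.6],[0.2,0.4,-2.6],[0.2,0.4,-2.6],[0.2,0.4,-2.6],[0.2,0.4,-2.6],[0.2,0.4,-2.5],[0.2,0.3,-1.8],[0.2,0.2,-1],[0,0,0]], "yaw": [0,0,0,0,0,0,0,0,0,0,0,0]}}

```text
clock: 4.68
tcp_pos: [0.4578, -0.0941, 0.0893]
tool_rot: [-0.448, 0.546, -0.45, -0.546]
wrist_force: [0.1, -0.6, -1.6]
grip_width: 0.0155
```

```bash
python3 - <<'E'
from h import *
go([.46,-.09,.09],101.5)
a=shot("top",(215,185,350,245),"pics/t1.png",5.5)
cv2.imwrite("pics/top1.png",a)
b=shot("scene",(190,155,335,270),"pics/s1.png",5)
cv2.imwrite("pics/scene1.png",b)
E
```

```text
tcp [ 0.4578 -0.0941  0.0893] jaw ang 101.15 tilt x [-7.0e-04 -1.8e-03 -1.0e+00] t 4.68 q [-0.27  0.25  0.42  2.16 -0.14  0.76  2.01] F [ 0.1 -0.6 -1.6] w 0.0155
 shift cm [-0.07 -0.29  0.36]  yaw units -0.06 yaw alt 29.94
```

View pics/t1.png

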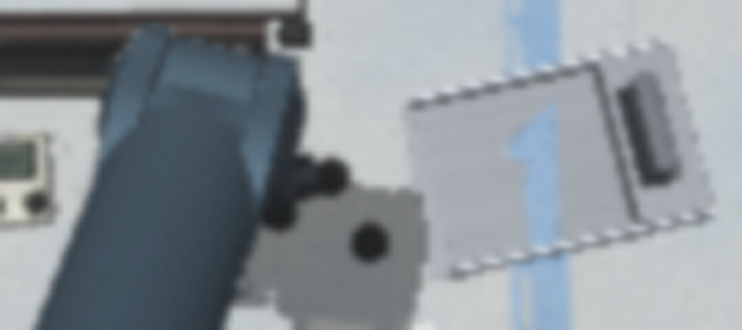

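View pics/s1.png

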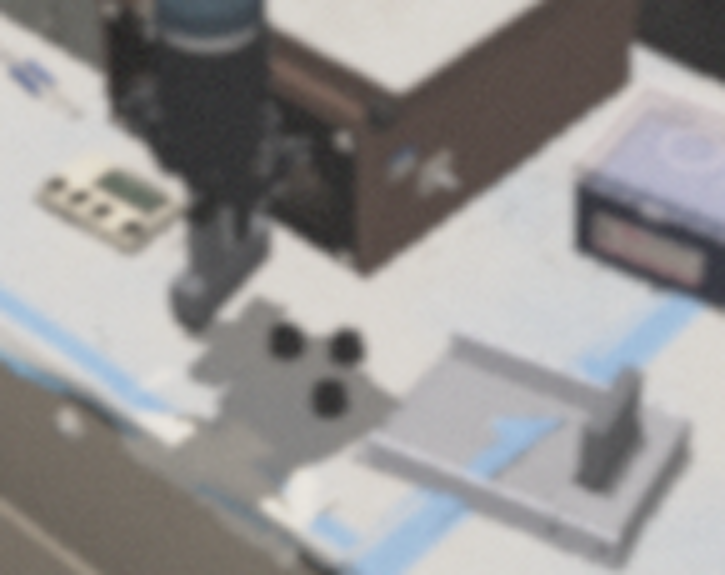

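```bash
python3 - <<'E'
from h import *
f=lambda x,y:plane("top",215+(x+.5)/5.5-.5,185+(y+.5)/5.5-.5,.03)[:2]
A,B,C,D=[f(*q) for q in((408,105),(662,43),(450,275),(712,213))]
E_,F_=f(598,65),f(638,220)
print(np.round([A,B,C,D],4))
for n,(p,q) in dict(far=(A,B),near=(C,D)).items():
    d=q-p;print(n,np.degrees(np.arctan2(d[0],-d[1])),np.linalg.norm(d))
for n,(p,q) in dict(front=(C,A),back=(D,B),block=(F_,E_)).items():
    d=q-p;print(n,np.degrees(np.arctan2(d[1],d[0])),np.linalg.norm(d))
print("centre",(A+B+C+D)/4)
# scoop scene check: wall-top corners
g=lambda x,y,z:plane("scene",190+(x+.5)/5-.5,155+(y+.5)/5-.5,z)[:2]
print("scene walls",np.round([g(457,335,.03),g(688,425,.03),g(365,440,.03),g(615,545,.03)],4))
# line fit on the dark seam back block / far wall by gradient in top0
# scraper head in scene
M=np.array([.4578,-.0941]);a=np.radians(101.15);X=-np.array([np.cos(a),np.sin(a)]);Y=np.array([-X[1],X[0]])
for o in(0,-.0025,-.005):
    for z in(.041,.077):
        print(o,z,[np.round((proj("scene",np.r_[M+X*sx*.013+Y*(o-.046),z])-[190,155])*5,0) for sx in(-1,1)])
E
```

```text
[[ 0.5407 -0.2231]
 [ 0.5818 -0.3924]
 [ 0.4283 -0.2481]
 [ 0.468  -0.42  ]]
far 13.628886335988609 0.17414465229032616
near 12.998524293143221 0.17640271467372606
front 12.51162201039757 0.11517672038053903
back 13.629664102072457 0.11709554790575784
block 12.074084200112893 0.10579238949023549
centre [ 0.50467993 -0.32087923]
scene walls [[ 0.5382 -0.2332]
 [ 0.5742 -0.3971]
 [ 0.4241 -0.2526]
 [ 0.4615 -0.4234]]
0 0.041 [array([170., 319.]), array([202., 333.])]
0 0.077 [array([167., 279.]), array([199., 293.])]
-0.0025 0.041 [array([168., 321.]), array([200., 335.])]
-0.0025 0.077 [array([165., 282.]), array([197., 295.])]
-0.005 0.041 [array([165., 324.]), array([198., 337.])]
-0.005 0.077 [array([162., 284.]), array([195., 298.])]
```

```bash
python3 -c "
from h import *
go([.4549,-.1037,.0510],102.7)"
```

```text
tcp [ 0.4583 -0.0905  0.0893] jaw ang 101.46 tilt x [-7.e-04  2.e-04 -1.e+00] t 4.78 q [-0.27  0.25  0.42  2.16 -0.14  0.76  2.01] F [ 0.5  0.3 -2. ] w 0.0156
 shift cm [ 3.83  0.6  -1.23]  yaw units -0.21 yaw alt 29.79
```

Call:
{"name": "carry_out", "arguments": {"jaw": [1,1,1,1,1,1,1,1], "translation": [[0.5,0.3,-0.4],[0.8,0.3,-0.5],[0.8,0,-0.3],[0.8,0,0],[0.6,0,0],[0.3,0,0],[0,0,0],[0,0,0]], "yaw": [-0.2,0,0,0,0,0,0,0]}}

```text
clock: 5.45
tcp_pos: [0.4556, -0.1027, 0.051]
tool_rot: [0.441, -0.553, 0.441, 0.553]
wrist_force: [-0.4, 0.1, -1.6]
grip_width: 0.0152
```

```bash
python3 -c "
from h import *
go([.4549,-.1037,.0510],102.7)
# end of flat sweep a=.035, then a=-.047
for a,z in((.035,.051),(.012,.0585),(-.05,.0585)): go([.4805-.22*a+.0012,-.223+.9755*a,z],102.7)"
```

```text
tcp [ 0.4556 -0.1027  0.051 ] jaw ang 102.86 tilt x [-7.e-04  0.e+00 -1.e+00] t 5.45 q [-0.22  0.32  0.4   2.17 -0.2   0.68  2.11] F [-0.4  0.1 -1.6] w 0.0152
 shift cm [-0.    0.09 -0.09]  yaw units 0.03 yaw alt -29.97
tcp [ 0.4556 -0.1027  0.051 ] jaw ang 102.86 tilt x [-7.e-04  0.e+00 -1.e+00] t 5.45 q [-0.22  0.32  0.4   2.17 -0.2   0.68  2.11] F [-0.4  0.1 -1.6] w 0.0152
 shift cm [-0.01  0.12 -8.81]  yaw units 0.03 yaw alt -29.97
tcp [ 0.4556 -0.1027  0.051 ] jaw ang 102.86 tilt x [-7.e-04  0.e+00 -1.e+00] t 5.45 q [-0.22  0.32  0.4   2.17 -0.2   0.68  2.11] F [-0.4  0.1 -1.6] w 0.0152
 shift cm [ -0.76   0.13 -11.11]  yaw units 0.03 yaw alt -29.97
tcp [ 0.4556 -0.1027  0.051 ] jaw ang 102.86 tilt x [-7.e-04  0.e+00 -1.e+00] t 5.45 q [-0.22  0.32  0.4   2.17 -0.2   0.68  2.11] F [-0.4  0.1 -1.6] w 0.0152
 shift cm [ -0.76   0.15 -17.31]  yaw units 0.03 yaw alt -29.97
```

Call:
{"name": "carry_out", "arguments": {"jaw": [1,1,1,1,1,1,1,1,1,1,1,1], "translation": [[0,0.1,-0.4],[0,0,-0.5],[0,0,-0.6],[0,0,-0.6],[0,0,-0.6],[0,0,-0.6],[0,0,-0.6],[0,0,-0.6],[0,0,-0.6],[0,0,-0.5],[0,0,-0.4],[0,0,0]], "yaw": [0,0,0,0,0,0,0,0,0,0,0,0]}}

```text
clock: 6.45
tcp_pos: [0.4683, -0.1629, 0.0514]
tool_rot: [-0.441, 0.553, -0.441, -0.552]
wrist_force: [0.7, -0.9, -0.7]
grip_width: 0.0157
```

```bash
python3 - <<'E'
from h import *
b=shot("scene",(215,180,335,270),"pics/s2.png",6)
for a,z in((.035,.051),(.012,.0585),(-.05,.0585)): go([.4805-.22*a+.0012,-.223+.9755*a,z],102.7)
E
```

```text
tcp [ 0.4681 -0.1623  0.0513] jaw ang 102.79 tilt x [ 1.e-04 -3.e-04 -1.e+00] t 6.5 q [-0.11  0.37  0.41  2.11 -0.22  0.7   2.24] F [ 0.2  0.2 -1.7] w 0.0155
 shift cm [ 0.03  0.01 -2.72]  yaw units 0.02 yaw alt -29.98
tcp [ 0.4681 -0.1623  0.0513] jaw ang 102.79 tilt x [ 1.e-04 -3.e-04 -1.e+00] t 6.5 q [-0.11  0.37  0.41  2.11 -0.22  0.7   2.24] F [ 0.2  0.2 -1.7] w 0.0155
 shift cm [-0.72  0.02 -5.02]  yaw units 0.02 yaw alt -29.98
tcp [ 0.4681 -0.1623  0.0513] jaw ang 102.79 tilt x [ 1.e-04 -3.e-04 -1.e+00] t 6.5 q [-0.11  0.37  0.41  2.11 -0.22  0.7   2.24] F [ 0.2  0.2 -1.7] w 0.0155
 shift cm [ -0.72   0.02 -11.22]  yaw units 0.02 yaw alt -29.98
```

View pics/s2.png

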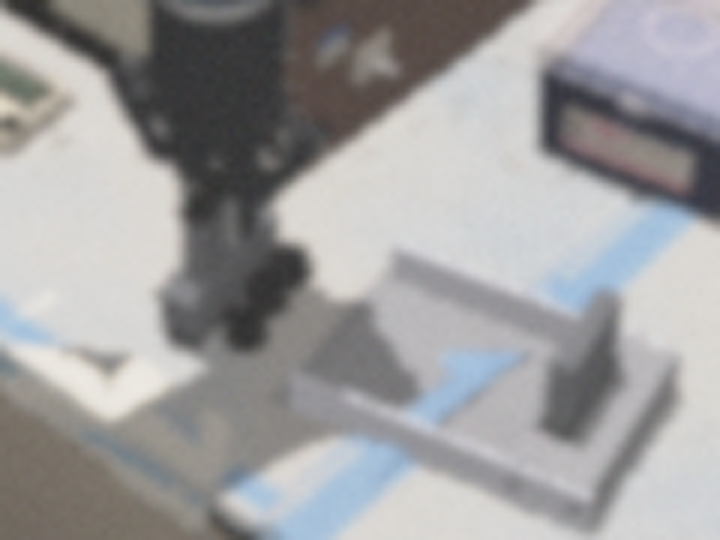

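Picture 7: all three stoppers are in front of the blade at (245,325), (268,285) and (292,268), within its width and lined up with the mouth. I continue the sweep.

Call:
{"name": "carry_out", "arguments": {"jaw": [1,1,1,1,1,1,1,1,1,1,1,1], "translation": [[0,0,-0.4],[0,0,-0.5],[0,0,-0.5],[0,0,-0.5],[0,0,-0.5],[-0.2,0,-0.5],[-0.2,0,-0.5],[-0.2,0,-0.5],[-0.2,0,-0.5],[0,0,-0.5],[0,0,-0.4],[0,0,0]], "yaw": [0,0,0,0,0,0,0,0,0,0,0,0]}}

```text
clock: 7.5
tcp_pos: [0.4801, -0.2149, 0.0595]
tool_rot: [-0.441, 0.553, -0.441, -0.552]
wrist_force: [-0.3, -0.7, -0.6]
grip_width: 0.0158
```

```bash
python3 - <<'E'
from h import *
b=shot("scene",(215,180,335,270),"pics/s3.png",6)
go([.4805+.22*.05+.0012,-.223-.9755*.05,.0585],102.7)
E
```

```text
tcp [ 0.4799 -0.2142  0.0593] jaw ang 102.79 tilt x [ 2.e-04 -6.e-04 -1.e+00] t 7.55 q [-0.02  0.4   0.42  2.04 -0.24  0.74  2.34] F [ 0.4 -0.1 -1.8] w 0.0155
 shift cm [ 0.09  0.02 -5.9 ]  yaw units 0.02 yaw alt -29.98
```

Call:
{"name": "carry_out", "arguments": {"jaw": [1,1,1,1,1,1,1,1,1,1,1,1], "translation": [[0,0,-0.4],[0.1,0,-0.5],[0,0,-0.6],[0,0,-0.6],[0,0,-0.6],[0,0,-0.6],[0,0,-0.6],[0,0,-0.6],[0,0,-0.6],[0,0,-0.5],[0,0,-0.4],[0,0,0]], "yaw": [0,0,0,0,0,0,0,0,0,0,0,0]}}

```text
clock: 8.55
tcp_pos: [0.4933, -0.2733, 0.0584]
tool_rot: [-0.441, 0.553, -0.441, -0.552]
wrist_force: [-1.1, 0.4, -0.9]
grip_width: 0.0151
```

```bash
python3 - <<'E'
from h import *
b=shot("scene",(225,180,335,270),"pics/s4.png",6)
go([.4805+.22*.05+.0012,-.223-.9755*.05,.0585],102.7)
E
```

```text
tcp [ 0.4932 -0.2726  0.0583] jaw ang 102.8 tilt x [ 2.e-04 -5.e-04 -1.e+00] t 8.6 q [ 0.08  0.47  0.42  1.95 -0.27  0.78  2.45] F [ 0.1  0.1 -0.3] w 0.0152
 shift cm [-0.02  0.03  0.09]  yaw units 0.02 yaw alt -29.98
```

View pics/s4.png

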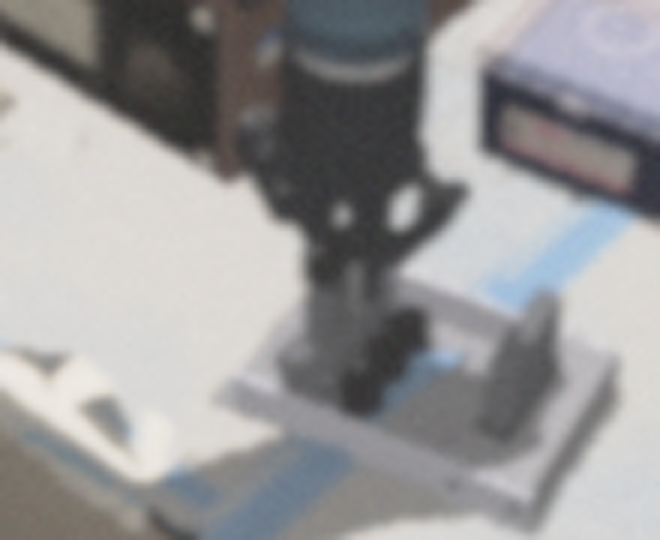

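Picture 8: all three stoppers are inside the scoop at (360,388), (385,350) and (410,325), and the scoop has not moved. I back off, lift and carry the scraper away.

Call:
{"name": "carry_out", "arguments": {"jaw": [1,1,1,1,1,1,1,1,1,1,1,1], "translation": [[0,0,0.3],[-0.3,0,0.2],[-1,0,0],[-1.5,0,0],[-1.5,0,0],[-1.2,0,0],[-0.5,0,0.8],[0,0,1.6],[0,0,2],[0,0,2.5],[0,0,2.5],[0,0,2.5]], "yaw": [0,0,0,0,0,0,0,0,0,0,0,0]}}

```text
clock: 9.6
tcp_pos: [0.4647, -0.1492, 0.1183]
tool_rot: [0.441, -0.553, 0.441, 0.553]
wrist_force: [0.7, -0.5, -1.0]
grip_width: 0.0156
```

```bash
python3 - <<'E'
from h import *
go([.45,-.086,.055],102.7)
E
```

```text
tcp [ 0.4647 -0.1492  0.1183] jaw ang 102.85 tilt x [-3.e-04  5.e-04 -1.e+00] t 9.6 q [-0.16  0.23  0.43  2.09 -0.13  0.84  2.14] F [ 0.7 -0.5 -1. ] w 0.0156
 shift cm [6.34 0.03 6.48]  yaw units 0.02 yaw alt -29.98
```

Call:
{"name": "carry_out", "arguments": {"jaw": [1,1,1,1,1,1,1,1,1], "translation": [[0,0,2],[0,0,2],[0.5,0,1.5],[1,0,0.5],[1.4,0,0],[1.4,0,0],[1.2,0,0],[0.7,0,0],[0,0,0]], "yaw": [0,0,0,0,0,0,0,0,0]}}

```text
clock: 10.35
tcp_pos: [0.4503, -0.0926, 0.0545]
tool_rot: [0.44, -0.552, 0.442, 0.554]
wrist_force: [-1.0, -0.3, -0.9]
grip_width: 0.0157
```

```bash
python3 - <<'E'
from h import *
go([.45,-.086,.0485],102.7)
E
```

```text
tcp [ 0.4503 -0.0926  0.0545] jaw ang 102.82 tilt x [-4.2e-03 -3.0e-04 -1.0e+00] t 10.35 q [-0.22  0.3   0.37  2.19 -0.17  0.68  2.06] F [-1.  -0.3 -0.9] w 0.0157
 shift cm [ 0.6  -0.12  0.65]  yaw units 0.02 yaw alt -29.98
```

Call:
{"name": "carry_out", "arguments": {"jaw": [1,1,1,1,1,1], "translation": [[0.2,0,0],[0.2,0,0],[0.1,0,0],[0,0,0],[0,0,0],[0,0,0]], "yaw": [0,0,0,0,0,0]}}

```text
clock: 10.85
tcp_pos: [0.4526, -0.0925, 0.0516]
tool_rot: [-0.441, 0.553, -0.441, -0.553]
wrist_force: [-0.3, 0.4, -0.9]
grip_width: 0.0155
```

```bash
python3 - <<'E'
from h import *
go([.45,-.086,.0485],102.7)
E
```

```text
tcp [ 0.4526 -0.0925  0.0516] jaw ang 102.84 tilt x [ 8.e-04  0.e+00 -1.e+00] t 10.85 q [-0.22  0.31  0.37  2.19 -0.18  0.67  2.07] F [-0.3  0.4 -0.9] w 0.0155
 shift cm [0.31 0.11 0.69]  yaw units 0.02 yaw alt -29.98
```

Call:
{"name": "carry_out", "arguments": {"jaw": [1,1,1,1,1,1], "translation": [[0.1,0,0],[0.1,0,0],[0.1,0,0],[0,0,0],[0,0,0],[0,0,0]], "yaw": [0,0,0,0,0,0]}}

```text
clock: 11.35
tcp_pos: [0.4523, -0.0924, 0.0483]
tool_rot: [-0.441, 0.553, -0.441, -0.553]
wrist_force: [0.4, -0.2, 0.6]
grip_width: 0.0152
```

```bash
python3 - <<'E'
from h import *
go([.45,-.086,.0485],102.7)
E
```

```text
tcp [ 0.4523 -0.0924  0.0483] jaw ang 102.84 tilt x [ 1.e-04 -0.e+00 -1.e+00] t 11.35 q [-0.22  0.31  0.37  2.19 -0.18  0.67  2.07] F [ 0.4 -0.2  0.6] w 0.0152
 shift cm [-0.02  0.08  0.68]  yaw units 0.02 yaw alt -29.98
```

Call:
{"name": "carry_out", "arguments": {"jaw": [-0.2,-0.6,-1,-1,-1,-1,-1,-1,-1,-1,-1,-1], "translation": [[0,0,0],[0,0,0],[0,0,0],[0,0,0],[0,0,0],[0,0,0],[-0.5,0,0],[-1.5,0,0],[-2,0,0],[-2,0,0],[-2,0,0],[-1,0,0]], "yaw": [0,0,0,0,0,0,0,0,0,0,0,0]}}

```text
clock: 12.35
tcp_pos: [0.4537, -0.0928, 0.1408]
tool_rot: [-0.442, 0.554, -0.44, -0.552]
wrist_force: [0.6, -0.8, 1.0]
grip_width: 0.0852
```

```bash
python3 - <<'E'
from h import *
go([.5145,-.376,.137],102.7)
E
```

```text
tcp [ 0.4537 -0.0928  0.1408] jaw ang 102.83 tilt x [ 0.0041  0.     -1.    ] t 12.35 q [-0.27  0.14  0.41  2.14 -0.07  0.87  1.98] F [ 0.6 -0.8  1. ] w 0.0852
 shift cm [  0.41   0.37 -28.96]  yaw units 0.02 yaw alt -29.98
```

```bash
python3 - <<'E'
from h import *
a=shot("top",(225,185,350,245),"pics/t5.png",6)
b=shot("scene",(205,165,330,265),"pics/s5.png",6)
A=cv2.imread("pics/t5.png");B=cv2.imread("pics/s5.png")
cv2.imwrite("pics/c5.png",np.hstack([A[:,350:],B[:360,:]])[:, :800]);cv2.imwrite("pics/c5.png",cv2.resize(np.vstack([A,B]),None,fx=.62,fy=.62,interpolation=cv2.INTER_AREA))
E
```

```text
(no output)
```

View pics/c5.png

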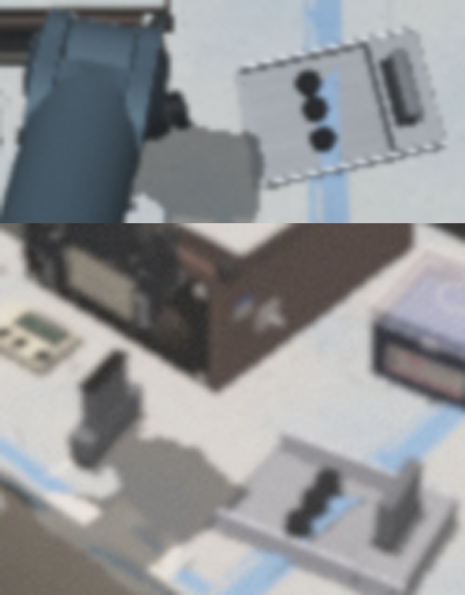

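Picture 9: the scraper stands clear of the scoop, and the three stoppers lie in a row inside it at (308,82), (315,108) and (322,138) in the top half. I go to the scoop grip.

Call:
{"name": "carry_out", "arguments": {"jaw": [-1,-1,-1,-1,-1,-1,-1,-1,-1,-1,-1,-1], "translation": [[0,0,-1],[0,0,-2],[0,0.1,-2.7],[0,0.1,-2.8],[0,0.1,-2.8],[0,0.1,-2.8],[0,0,-2.8],[0,0,-2.8],[0,0,-2.8],[0,0,-2.8],[0,0,-2.2],[0,0,-1.4]], "yaw": [0,0,0,0,0,0,0,0,0,0,0,0]}}

```text
clock: 13.45
tcp_pos: [0.5113, -0.3779, 0.1364]
tool_rot: [0.441, -0.552, 0.442, 0.553]
wrist_force: [0.8, -0.6, 0.3]
grip_width: 0.0855
```

Call:
{"name": "carry_out", "arguments": {"jaw": [-1,-1,-1], "translation": [[0,0,0],[0,0,0],[0,0,0]], "yaw": [0,0,0]}}

```text
clock: 13.7
tcp_pos: [0.512, -0.3734, 0.1367]
tool_rot: [0.441, -0.552, 0.441, 0.554]
wrist_force: [0.8, -0.1, -0.1]
grip_width: 0.0851
```

```bash
python3 - <<'E'
from h import *
go([.5145,-.3765,.043],102.7)
E
```

```text
tcp [ 0.512  -0.3734  0.1367] jaw ang 102.89 tilt x [-0.0023  0.0023 -1.    ] t 13.7 q [ 0.18  0.49  0.5   1.73 -0.27  0.99  2.57] F [ 0.8 -0.1 -0.1] w 0.0851
 shift cm [ 9.37 -0.19 -0.38]  yaw units 0.03 yaw alt -29.97
```

Call:
{"name": "carry_out", "arguments": {"jaw": [-1,-1,-1,-1,-1,-1,-1,-1,-1,-1], "translation": [[0.6,-0.2,-0.3],[1.2,0,0],[1.5,0,0],[1.5,0,0],[1.5,0,0],[1.3,0,0],[1,0,0],[0.4,0,0],[0,0,0],[0,0,0]], "yaw": [0,0,0,0,0,0,0,0,0,0]}}

```text
clock: 14.53
tcp_pos: [0.5153, -0.3778, 0.0483]
tool_rot: [-0.441, 0.553, -0.441, -0.553]
wrist_force: [-0.2, -0.1, 0.4]
grip_width: 0.0853
```

```bash
python3 - <<'E'
from h import *
go([.5145,-.3765,.043],102.7)
E
```

```text
tcp [ 0.5153 -0.3778  0.0483] jaw ang 102.84 tilt x [ 1.e-04 -3.e-04 -1.e+00] t 14.53 q [ 0.22  0.61  0.45  1.76 -0.34  0.84  2.62] F [-0.2 -0.1  0.4] w 0.0853
 shift cm [0.53 0.05 0.15]  yaw units 0.02 yaw alt -29.98
```

Call:
{"name": "carry_out", "arguments": {"jaw": [-1,-1,-0.5,0,0.4,0.8,1,1,1,1,1,1], "translation": [[0.3,0,0.1],[0.2,0,0],[0,0,0],[0,0,0],[0,0,0],[0,0,0],[0,0,0],[0,0,0],[0,0,0],[0,0,0],[0,0,0],[0,0,0]], "yaw": [0,0,0,0,0,0,0,0,0,0,0,0], "grip_force": 90}}

```text
clock: 15.53
tcp_pos: [0.5149, -0.3762, 0.0434]
tool_rot: [0.441, -0.553, 0.441, 0.553]
wrist_force: [-1.5, 1.7, 3.8]
grip_width: 0.0153
```

```bash
python3 - <<'E'
from h import *
go([.5145,-.3765,.193],102.7)
E
```

```text
tcp [ 0.5149 -0.3762  0.0434] jaw ang 102.86 tilt x [-3.e-04  8.e-04 -1.e+00] t 15.53 q [ 0.22  0.62  0.44  1.77 -0.34  0.84  2.62] F [-1.5  1.7  3.8] w 0.0153
 shift cm [-1.496e+01  5.000e-02 -1.000e-02]  yaw units 0.03 yaw alt -29.97
```

Call:
{"name": "carry_out", "arguments": {"jaw": [1,1,1,1,1,1,1,1,1,1,1,1], "translation": [[-0.1,0,0],[-0.2,0,0],[-0.3,0,0],[-0.4,0,0],[-0.5,0,0],[-0.6,0,0],[-0.6,0,0],[-0.6,0,0],[-0.6,0,0],[-0.6,0,0],[-0.6,0,0],[-0.6,0,0]], "yaw": [0,0,0,0,0,0,0,0,0,0,0,0]}}

```text
clock: 16.53
tcp_pos: [0.5149, -0.3766, 0.101]
tool_rot: [-0.441, 0.553, -0.441, -0.553]
wrist_force: [-0.5, 0.3, -5.4]
grip_width: 0.0148
```

Call:
{"name": "carry_out", "arguments": {"jaw": [1,1,1,1,1,1,1,1,1,1,1,1], "translation": [[-0.7,0,0],[-0.7,0,0],[-0.8,0,0],[-0.8,0,0],[-0.8,0,0],[-0.8,0,0],[-0.8,0,0],[-0.7,0,0],[-0.6,0,0],[-0.5,0,0],[-0.4,0,0],[-0.3,0,0]], "yaw": [0,0,0,0,0,0,0,0,0,0,0,0]}}

```text
clock: 17.53
tcp_pos: [0.515, -0.3766, 0.1797]
tool_rot: [-0.441, 0.553, -0.441, -0.553]
wrist_force: [-0.1, 0.2, -7.0]
grip_width: 0.0149
```

```bash
python3 - <<'E'
from h import *
go([.5145,-.3765,.1934],102.7)
E
```

```text
tcp [ 0.515  -0.3766  0.1797] jaw ang 102.84 tilt x [ 1.e-04 -1.e-04 -1.e+00] t 17.53 q [ 0.17  0.44  0.52  1.7  -0.24  1.07  2.55] F [-0.1  0.2 -7. ] w 0.0149
 shift cm [-1.37  0.04  0.02]  yaw units 0.02 yaw alt -29.98
```

Call:
{"name": "carry_out", "arguments": {"jaw": [1,1,1,1,1,1,1,1,1,1,1,1], "translation": [[-0.2,0,0],[-0.3,0,0],[-0.3,0,0],[-0.3,0,0],[-0.2,0,0],[-0.1,0,0],[0,0,0],[0,0,0],[0,0,0],[0,0,0],[0,0,0],[0,0,0]], "yaw": [0,0,0,0,0,0,0,0,0,0,0,0]}}

```text
clock: 18.53
tcp_pos: [0.5149, -0.3766, 0.1931]
tool_rot: [0.441, -0.553, 0.441, 0.553]
wrist_force: [0.4, -0.5, -6.2]
grip_width: 0.0149
```

```bash
python3 - <<'E'
from h import *
go([.5145,-.3765,.1934],102.7)
shot("scene",(215,130,345,230),"pics/s6.png",3);shot("top",(120,180,350,250),"pics/t6.png",3.4)
A=cv2.imread("pics/t6.png");B=cv2.resize(cv2.imread("pics/s6.png"),None,fx=1.2,fy=1.2)
B=cv2.copyMakeBorder(B,0,0,0,A.shape[1]-B.shape[1],0);cv2.imwrite("pics/c6.png",np.vstack([A,B])[:600])
E
```

```text
tcp [ 0.5149 -0.3766  0.1931] jaw ang 102.85 tilt x [-3.e-04  1.e-04 -1.e+00] t 18.53 q [ 0.16  0.43  0.52  1.68 -0.24  1.09  2.55] F [ 0.4 -0.5 -6.2] w 0.0149
 shift cm [-0.03  0.04  0.01]  yaw units 0.02 yaw alt -29.98
```

View pics/c6.png

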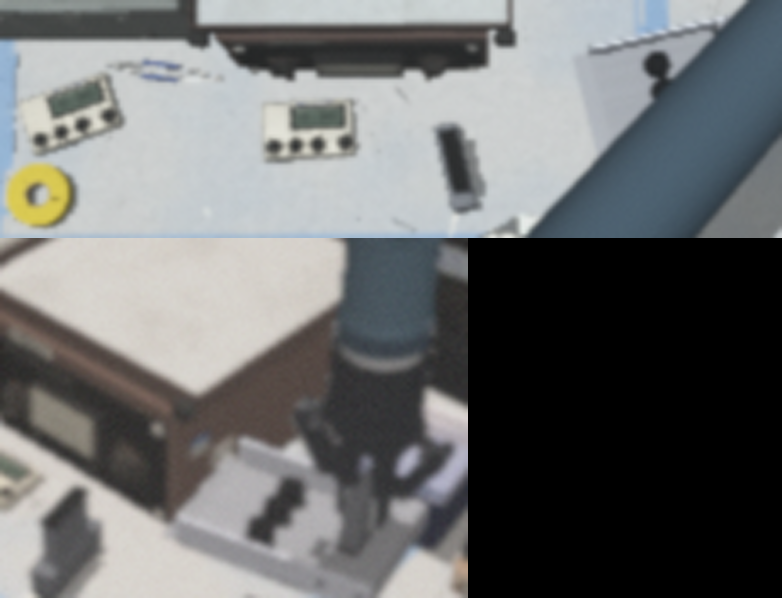

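Picture 10: the scoop is held up with all three stoppers at (262,527), (278,508) and (291,490). The scraper is standing, and the timers and tape are where they were. I check how level the scoop is, then hand in.

```bash
python3 - <<'E'
from h import *
P,e=tri("top",(120+588/3.4-.35,180+50/3.4-.35),"scene",(215+238/3.6-.35,130+202/3.6-.35))
print("far front wall corner",P,e,"expected z .18 if level")
go([.5145,-.3765,.1934],102.7)
if abs(P[2]-.18)<.012: print(r.hand_in())
E
```

```text
far front wall corner [ 0.54169355 -0.22453814  0.17835902] 0.0024124351194486546 expected z .18 if level
tcp [ 0.5149 -0.3766  0.1932] jaw ang 102.85 tilt x [-2.e-04  0.e+00 -1.e+00] t 18.63 q [ 0.16  0.43  0.52  1.68 -0.24  1.09  2.55] F [ 0.6 -0.1 -5.5] w 0.0147
 shift cm [-0.02  0.04  0.02]  yaw units 0.02 yaw alt -29.98
the job is handed in; nothing more can be done
None
```

The job is done and handed in at 18.6 s. I swept all three stoppers into the scoop with the scraper. I then stood the scraper upright on the worktop, about 13 cm in front of the scoop's mouth. I took the scoop by its grip and lifted it about 15 cm, and the arm was holding it still at hand-in.

- **Stoppers:** the last picture shows all three in the scoop. The wrist load of about 5.5–7 N fits a loaded scoop.
- **Level:** measured from two views, the far front corner of the scoop is at 178 mm; it would be 180 mm if level. I measured only that one corner.
- **Bystanders:** both timers and the tape roll were where they started. I did not check the petri dish, dropper and jar at the end, but the arm did not go near them.
- **Disagreement:** the two views differed by about 5 mm on some of the scoop's corners. The grip positions I measured agreed, and the scoop was not seen to shift during the sweep.

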